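# Present a sample bottle to the open reader window

## Task

Take the red-capped sample bottle from the tray, lift it over the splash screen and present it to the one reader window that has no yellow cover, without bumping the screen or the reader or disturbing the other bottles, the beaker and the jar. Keep the bottle upright, centre it over the open glass with its flat sides parallel to the window's edges, and stop with its base about 1 cm above the glass, never touching it. Finish there, still holding the bottle in the air: do not set it down or let go.

Things in the scene. Friction and masses are not known exactly. Their poses are not given: they have to be found in the camera images.
- sample: Sample bottle to present: off-white square body 34 x 34 mm, 90 mm tall, round red screw cap 28 mm across on top (cap from 96 to 118 mm above the base), paper label on two sides. About 0.1 to 0.17 kg. Loose, standing in the tray. Origin: centre of its underside; z up along the bottle, x and y square to its flat sides.
- spare_a: Bystander bottle, same shape as the sample but with a blue cap; stands in the tray, loose, about 80 or 160 mm from the sample centre to centre. Origin: centre of its underside.
- spare_b: Bystander bottle, same shape as the sample but with a black cap; stands in the tray, loose. Origin: centre of its underside.
- tray: Low blue-grey tray, fixed, 270 mm (its x) x 100 mm (its y), walls 18 mm high and 5 mm thick, floor 5 mm thick. Origin: centre of its underside. The three bottles stand along its x axis.
- screen: Splash screen fixed between tray and reader: tinted clear panel in an aluminium frame, 300 mm long (its x), 10 mm thick (its y), top edge 120 mm above the bench; feet 60 mm deep. Origin: on the bench under its centre.
- reader: Base-code reader, fixed: beige box 150 mm (its x) x 290 mm (its y). Its flat deck is 45 mm above the bench and is surrounded by a raised rim 6 mm thick whose top is 75 mm above the bench. Flush in the deck are three black glass windows, 50 mm square, edges parallel to the reader's x and y, 80 mm apart along its y. Exactly one window is open (marked by a thin green frame around it); yellow covers sit on the other two. Origin: centre of its underside.
- bay_0 (a point): Centre of the first (+y end) window of the reader, on the surface of its glass (45 mm above the bench); axes as the reader's. It may be open or covered.
- bay_1 (a point): Centre of the middle window of the reader, on the surface of its glass (45 mm above the bench); axes as the reader's. It may be open or covered.
- bay_2 (a point): Centre of the third (-y end) window of the reader, on the surface of its glass (45 mm above the bench); axes as the reader's. It may be open or covered.
- cover_a: Yellow cover, fixed, 64 x 64 x 12 mm with a black knob whose top is 22 mm above the deck, sitting centred on a covered window. Origin: centre of its underside, on the deck.
- cover_b: Yellow cover, fixed, 64 x 64 x 12 mm with a black knob whose top is 22 mm above the deck, sitting centred on a covered window. Origin: centre of its underside, on the deck.
- beaker: Bystander: loose glass beaker, 68 mm across, 85 mm tall. Origin: centre of its underside.
- jar: Bystander: loose amber jar with a white lid, 60 mm across, 70 mm tall. Origin: centre of its underside.
Not all that is in view belongs to the job. What is shaped like the sample but purple is not meant.

How it is judged:
On the way:
1. the sample bottle is carried across above the splash screen, its base higher than the screen's top edge (x of sample in the frame of screen between -0.17 and 0.17 m and y of sample in the frame of screen between -0.06 and 0.06 m and height (world z) of sample above 0.12 m), for 0.05 s.
At the end, for the whole second after the job is handed in: The gripper holds the sample at rest over the uncovered window: base 3 to 20 mm above the glass, within 8 mm of the window centre, upright within 0.09 rad, sides parallel to the window edges within 0.15 rad (any of four ways round), touching neither reader nor cover (((horizontal distance between sample and bay_0 below 0.008 m and z of sample in the frame of bay_0 between 0.003 and 0.02 m and horizontal distance between each of cover_a, cover_b and bay_0 above 0.03 m) or (horizontal distance between sample and bay_1 below 0.008 m and z of sample in the frame of bay_1 between 0.003 and 0.02 m and horizontal distance between each of cover_a, cover_b and bay_1 above 0.03 m) or (horizontal distance between sample and bay_2 below 0.008 m and z of sample in the frame of bay_2 between 0.003 and 0.02 m and horizontal distance between each of cover_a, cover_b and bay_2 above 0.03 m)) and (angle between the x axis of sample and the x axis of reader, either way round below 0.15 rad or angle between the x axis of sample and the y axis of reader, either way round below 0.15 rad) and angle between sample's own z axis and vertical below 0.09 rad and contact force between sample and the fingers above 0.5 N and contact force between sample and reader below 0.1 N and contact force between sample and cover_a below 0.1 N and contact force between sample and cover_b below 0.1 N and linear speed of sample below 0.02 m/s and angular speed of sample below 0.2 rad/s and height (world z) of sample above 0.045 m); the arm keeps its last pose, push and grip.
It fails at once if the sample bottle touches the reader or a cover (contact force between sample and reader above 0.5 N or contact force between sample and cover_a above 0.5 N or contact force between sample and cover_b above 0.5 N).
It fails at once if anything bumps the reader, a cover or the splash screen (over 3 N) (contact force between any of reader, cover_a, cover_b, screen and anything else above 3 N).
It fails at once if the sample bottle is tipped by more than 0.5 rad (angle between sample's own z axis and vertical above 0.5 rad).
It fails at once if another bottle, the beaker or the jar is moved more than 30 mm or tipped ((distance of spare_a from where it was at the start of the episode above 0.03 m or angle between spare_a's own z axis and vertical above 0.3 rad) or (distance of spare_b from where it was at the start of the episode above 0.03 m or angle between spare_b's own z axis and vertical above 0.3 rad) or (distance of beaker from where it was at the start of the episode above 0.03 m or angle between beaker's own z axis and vertical above 0.3 rad) or (distance of jar from where it was at the start of the episode above 0.03 m or angle between jar's own z axis and vertical above 0.3 rad)).
It also fails if it takes over 40 s, if anything falls off the work surface, if the arm or the gripper's body presses on something with over 40 N, if the wrist force passes 120 N, or if a joint passes its speed limit or range.

## Robot

A 6-joint arm with a two-finger parallel gripper is mounted at the origin on the work surface. World frame = base frame: x ahead of the robot, y to its left, z up, the work surface at z = 0. Lengths are in m, angles in rad, forces in N, time in s.
With the tool pointing down it reaches from about 0.35 to 0.775 m from the base axis. Payload 5.5 kg.
Tool frame: the origin (TCP) lies midway between the tips of the shut fingers; the grasp point (between the pads) lies 19 mm behind it; y points along the fingers, x is the direction in which the jaws open and shut, and the axes are right-handed (so a half turn about y gives the same grasp; the last joint's range is limited). The gripper opens to 85 mm and grips with 20 to 120 N. Pads are 22 mm wide; open, the fingers measure 114 mm over their backs; the gripper's body (76 mm by 85 mm) begins 54 mm behind the grasp point. The pads swing forward as they close: fully open they stand 13 mm farther back than shut.
Start: joints at [1.198, 0.313, 0.046, 1.304, 0, 1.431], TCP at [0.133, 0.56, 0.231] pointing down, gripper open.
Joint ranges: [-2.76, 2.76], [-0.86, 1.69], [-1.03, 1.26], [-2.2, 2.34], [-1.47, 1.5], [-3.14, 3.14]. Speed limits (rad/s): [2.57, 2.57, 3.14, 3.14, 3.14, 3.14].

## Interface

Orientations are given as a 3x3 rotation matrix whose columns are the frame's x, y, z axes.
In Python, from workcell import telemetry, optics, r gives the robot as it stands.
- The arm moves only by the tool step_arm, never from a script. Its argument "increments" is a list of rows, each an object of numbers: "dx", "dy", "dz": the shift along the tool's x, y, z in m; "rx", "ry", "rz": the turn, a rotation vector about the tool's x, y, z in rad. In form: [{"dx": .., "dy": .., "dz": .., "rx": .., "ry": .., "rz": ..}, ...]. A call has 1 to 20 rows; each row shifts and turns the commanded pose from where the row before left it, along the tool's axes as they then stand; what a row does not reach is not made up. A row lasts 1/10 s, in which the tool goes at most 50 mm and 8.59 degrees, less where a joint would pass 70% of its speed; a pose out of reach is approached as far as the arm can. A call with a gripper value outside its range is refused whole. "jaw" is the opening in per cent of the stroke, from 0 (shut) to 100 (fully open), set as the call begins (left out, the last holds). The fingers move at their own pace and stop on an object; "newtons" is the grip in N (left out, the last holds). Time passes only in rows, so rows that do not move let the fingers close. It gives the time, the measured TCP pose, the force and the opening at its end, in the units of the state.
- telemetry.read_state(): the state, without advancing time (a new reading comes with each control period).
- optics.capture(name): name is "scene" or "top" or "wrist"; returns a dict with "color" (400x640x3 uint8, red, green, blue), "fx", "fy", "cx", "cy" (pixels), "distortion" ([k1, k2, p1, p2, k3] as OpenCV has them; the pictures are not rectified), "rvec" (rotation vector, rad) and "tvec" (3), from world to camera coordinates, as OpenCV has them; the wrist camera has in their place "mount" (4x4, takes a point from camera to tool coordinates, whose origin is the TCP and whose axes are the tool frame's). Camera axes: x right, y down, z forward; pixel columns grow to the right and rows downward; lengths in m; the calibration is good to about 2 mm. A picture is of the moment at which its call begins: read the wrist's pose just before it. There is no depth.
- r.finish_job(): hands the job in, once; it reports no verdict.
The state is a dict: "clock": time; "joint_pos": joint angles; "dq": joint speeds; "effort": joint torques, N m; "ee_pos": TCP position; "tcp_rot": TCP orientation; "contact_force": force on the tool from outside, world axes, zero at the start; "wrist_torque": the same for the moment, N m; "width": finger opening in m.
Only numpy, scipy, OpenCV 4.12 (cv2) and the standard library are available. Lean on these libraries where they do the work, as an engineer would, in place of code of your own. Each camera call takes 0.05 s, during which the arm holds its last target.

## Working session

There is one attempt and no reset: what is moved stays moved. The work goes in short steps, Python scripts to look and compute and a tool call to move; the robot and the scene stay as the last step left them, time stands still between calls to the robot, and variables do not carry over. Pictures are saved under pics/ and viewed, and the job is handed in when it is done.

Besides the shell and the picture viewer there is one more tool, called by a JSON object that holds its "name" and its "arguments", one argument or row to a line. step_arm: Moves the arm, as the interface text tells. Its arguments: {"type":"object","properties":{"increments":{"type":"array"},"jaw":{"type":"number"},"newtons":{"type":"number"}},"required":["increments"]}

```bash
ls; mkdir -p pics
python3 - <<'E'
from workcell import telemetry, optics, r
import cv2
print(telemetry.read_state())
for n in ("scene","top","wrist"):
    c=optics.capture(n); cv2.imwrite(f"pics/{n}0.png",c["color"][:,:,::-1])
    print(n,{k:v for k,v in c.items() if k!="color"})
E
```

```text
pics
{'clock': 0.0, 'joint_pos': array([ 1.19841575e+00,  3.13990098e-01,  4.49912838e-02,  1.30358633e+00,
       -1.92003757e-06,  1.43119970e+00]), 'dq': array([-2.27852425e-04, -3.08466116e-03,  7.29264095e-04, -3.44966755e-05,
       -1.70893012e-03,  3.33484728e-04]), 'effort': array([-2.97248862e-04, -4.80629718e+01,  2.98533797e+01,  1.93732849e-02,
       -2.28031176e-04, -9.92490271e-06]), 'ee_pos': array([0.13246987, 0.55901972, 0.23041975]), 'tcp_rot': array([[ 2.30686698e-01, -6.49043399e-04, -9.73027865e-01],
       [ 9.73026469e-01, -1.66691595e-03,  2.30687479e-01],
       [-1.77168185e-03, -9.99998400e-01,  2.47001072e-04]]), 'contact_force': array([-0.04128817, -0.24404932,  0.30984021]), 'wrist_torque': array([-0.04973802,  0.02355502, -0.0362911 ]), 'width': 0.08524335657806527}
scene {'fx': 502.75998787121466, 'fy': 502.75998787121466, 'cx': 323.0612692486281, 'cy': 200.58216632291746, 'distortion': array([-0.14392462,  0.        ,  0.        ,  0.        ,  0.        ]), 'rvec': array([ 0.96792838,  2.28184339, -1.18924293]), 'tvec': array([ 0.39187674, -0.18743
[... 174 characters left out ...]
  0.        ,  0.        ,  0.        ]), 'rvec': array([ 2.13970925, -2.14859355,  0.17226395]), 'tvec': array([0.01147425, 0.60046473, 0.95085311])}
wrist {'fx': 300.04485535618903, 'fy': 300.04485535618903, 'cx': 321.35435903063296, 'cy': 202.59936026085788, 'distortion': array([-0.01797729,  0.        ,  0.        ,  0.        ,  0.        ]), 'mount': array([[ 9.99999531e-01, -7.16302156e-04, -6.51906334e-04,
         1.26075248e-03],
       [ 4.29940567e-04, -2.74831683e-01,  9.61492257e-01,
        -1.43283975e-01],
       [-8.67883492e-04, -9.61492087e-01, -2.74831246e-01,
         6.99945774e-02],
       [ 0.00000000e+00,  0.00000000e+00,  0.00000000e+00,
         1.00000000e+00]])}
```

View pics/scene0.png

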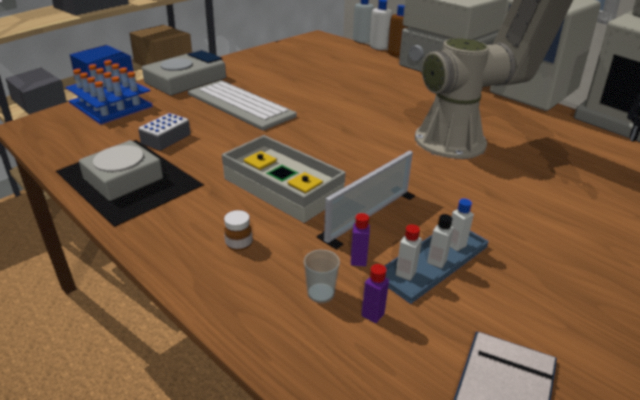

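View pics/top0.png

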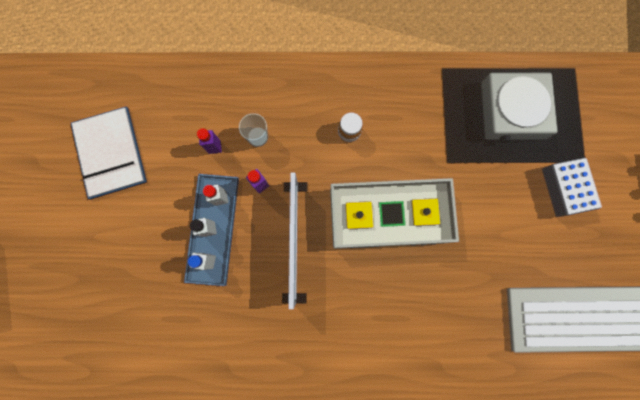

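View pics/wrist0.png

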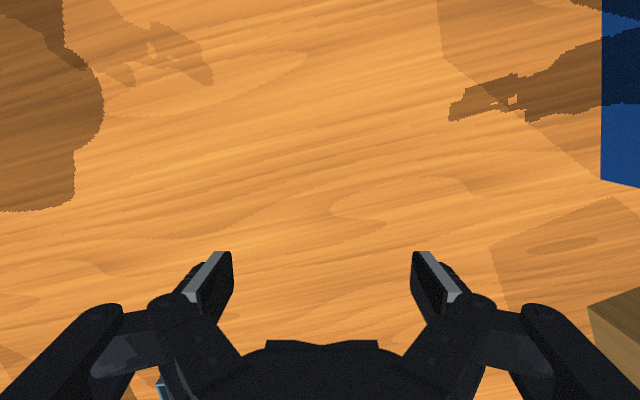

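The scene view shows three red-capped bottles. Two have purple bodies, at scene (362,220) and (377,272), or top (255,177) and (206,135). The third is off-white and stands in the tray, at scene (411,232) or top (210,191), so it is the sample. The green-framed open window is at top (392,214), between two yellow covers. Next I'll measure and confirm with a crop.

```bash
cat > h.py <<'E'
import numpy as np, cv2
from workcell import telemetry, optics, r
def ray(c,uv,st=None):
    K=np.array([[c["fx"],0,c["cx"]],[0,c["fy"],c["cy"]],[0,0,1]])
    p=cv2.undistortPoints(np.array(uv,float).reshape(-1,1,2),K,np.array(c["distortion"])).reshape(-1,2)
    d=np.c_[p,np.ones(len(p))]
    if "rvec" in c:
        R=cv2.Rodrigues(c["rvec"])[0]; return -R.T@c["tvec"], d@R
    T=np.eye(4);T[:3,:3]=st["tcp_rot"];T[:3,3]=st["ee_pos"];T=T@c["mount"]
    return T[:3,3], d@T[:3,:3].T
def onz(c,uv,z,st=None):
    o,d=ray(c,uv,st); return o+d*((z-o[2])/d[:,2])[:,None]
def tri(o1,d1,o2,d2):
    A=np.c_[d1,-d2]; s=np.linalg.lstsq(A,o2-o1,rcond=None)[0]
    a=o1+s[0]*d1;b=o2+s[1]*d2; return (a+b)/2,np.linalg.norm(a-b)
def blobs(m,amin=20):
    cs,_=cv2.findContours(m.astype(np.uint8),cv2.RETR_EXTERNAL,cv2.CHAIN_APPROX_NONE)
    return [c for c in cs if cv2.contourArea(c)>=amin]
def cen(c):
    m=cv2.moments(c); return np.array([m["m10"]/m["m00"],m["m01"]/m["m00"]])
E
python3 - <<'E'
from h import *
np.set_printoptions(precision=4,suppress=True)
C={n:optics.capture(n) for n in("scene","top")}
for n,c in C.items():
    hsv=cv2.cvtColor(c["color"],cv2.COLOR_RGB2HSV);H,S,V=cv2.split(hsv)
    M={"red":((H<5)|(H>172))&(S>180)&(V>60),"yel":(H>20)&(H<30)&(S>200)&(V>130),"green":(H>45)&(H<80)&(S>100)&(V>50),"blue":(H>105)&(H<122)&(S>180)}
    for k,m in M.items():
        for b in blobs(m,15):
            print(n,k,cen(b),cv2.contourArea(b),cv2.boundingRect(b), onz(c,[cen(b)],{"red":.107+.005,"yel":.057,"green":.045,"blue":.112}[k])[0])
t=C["top"]
a=t["color"][150:300,170:290,::-1]; b=t["color"][165:265,320:470,::-1]
cv2.imwrite("pics/ct.png",cv2.resize(a,None,fx=4,fy=4,interpolation=cv2.INTER_CUBIC)); cv2.imwrite("pics/cr.png",cv2.resize(b,None,fx=5,fy=5,interpolation=cv2.INTER_CUBIC))
s=C["scene"]["color"][190:330,320:500,::-1];cv2.imwrite("pics/cs.png",cv2.resize(s,None,fx=4,fy=4,interpolation=cv2.INTER_CUBIC))
E
```

```text
scene red [377.6474 272.3116] 199.0 (371, 264, 15, 18) [0.7361 0.2825 0.112 ]
scene red [411.89   231.5033] 150.0 (406, 224, 13, 16) [0.5965 0.2577 0.112 ]
scene red [361.8068 220.4621] 132.0 (356, 214, 13, 14) [0.6382 0.1651 0.112 ]
scene yel [304.5826 182.2646] 271.5 (290, 174, 31, 17) [ 0.5571 -0.0771  0.057 ]
scene yel [259.1271 160.8154] 177.0 (245, 153, 30, 15) [ 0.5675 -0.2333  0.057 ]
scene green [281.608  172.8985] 190.5 (268, 166, 28, 15) [ 0.5538 -0.1628  0.045 ]
scene blue [464.1023 205.4545] 88.0 (459, 200, 11, 12) [0.4424 0.2856 0.112 ]
scene blue [107.4481 104.1756] 1268.0 (68, 85, 83, 38) [ 0.7289 -0.7401  0.112 ]
scene blue [99.3017 57.2591] 727.0 (71, 46, 61, 25) [ 0.5455 -1.1861  0.112 ]
scene blue [400.5   9.5] 20.0 (399, 6, 4, 8) [-0.8979 -0.8449  0.112 ]
scene blue [382.2022   3.3169] 30.5 (380, 0, 6, 8) [-0.9348 -0.9909  0.112 ]
top red [209.0414 190.8738] 88.5 (203, 186, 13, 11) [0.5994 0.2596 0.112 ]
top red [253.4795 176.041 ] 93.5 (248, 170, 12, 13) [0.6333 0.1596 0.112 ]
top red [203.1368 134.5624] 97.5 (197, 129, 13, 12) [0.7317 0.2782 0.112 ]
top yel [358.8502 214.8047] 579.5 (346, 202, 27, 26) [ 0.5494 -0.0847  0.057 ]
top yel [425.478  211.7167] 590.0 (412, 199, 28, 26) [ 0.5561 -0.2443  0.057 ]
top green [391.6146 213.4364] 506.0 (379, 202, 26, 24) [ 0.5536 -0.1653  0.045 ]
top blue [194.1613 260.8566] 93.0 (188, 256, 13, 11) [0.4429 0.2868 0.112 ]
```

View pics/ct.png

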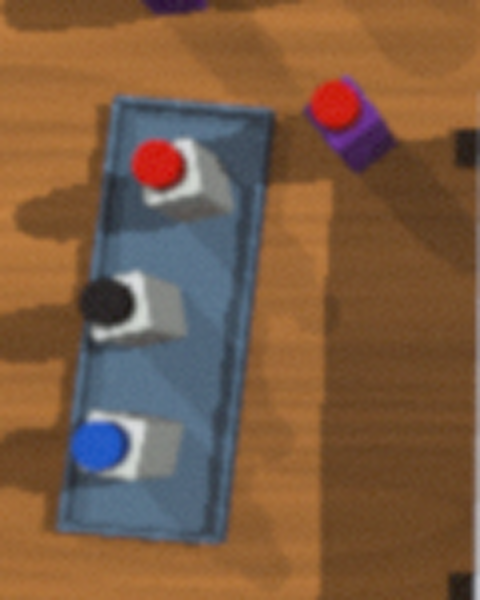

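View pics/cr.png

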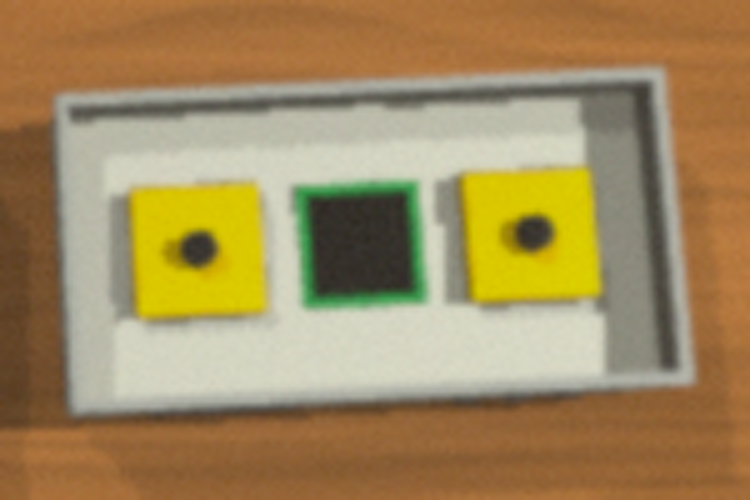

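View pics/cs.png

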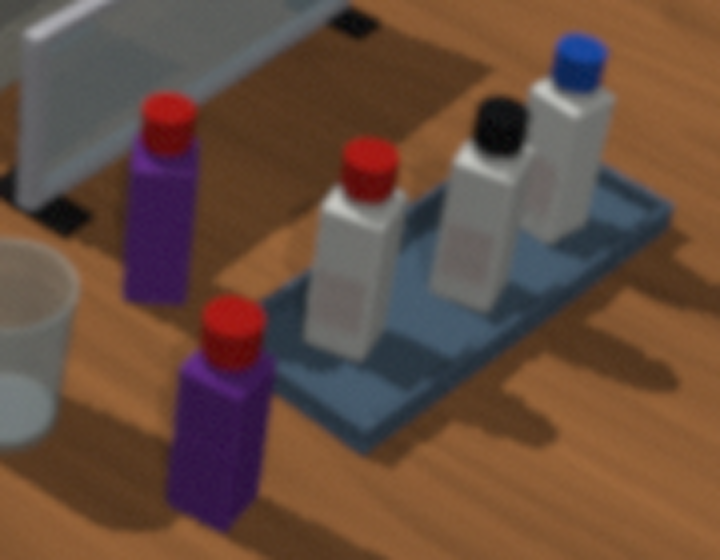

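The crop confirms the sample: off-white body, red cap, in the tray at about (0.598, 0.259). The top and scene views agree to 3 mm, and it sits 158 mm from the blue-capped bottle. The open window is the middle one, at about (0.554, −0.164). I'll move over the sample and look with the wrist camera.

{"name": "step_arm", "arguments": {
  "increments": [
    {"dx": -0.006, "dz": -0.016},
    {"dx": -0.0115, "dz": -0.0325},
    {"dx": -0.0115, "dz": -0.0325},
    {"dx": -0.0115, "dz": -0.0325},
    {"dx": -0.0115, "dz": -0.0325},
    {"dx": -0.0115, "dz": -0.0325},
    {"dx": -0.0115, "dz": -0.0325},
    {"dx": -0.0115, "dz": -0.0325},
    {"dx": -0.0115, "dz": -0.0325},
    {"dx": -0.0115, "dz": -0.0325},
    {"dx": -0.0115, "dz": -0.0325},
    {"dx": -0.0115, "dz": -0.0325},
    {"dx": -0.0115, "dz": -0.0325},
    {"dx": -0.0115, "dz": -0.0325},
    {"dx": -0.0115, "dz": -0.0325},
    {"dx": -0.011, "dz": -0.032},
    {"dx": -0.006, "dz": -0.016},
    {}
  ],
  "jaw": 100
}}

```text
invalid input
```

Run:
```python
from h import *
s=telemetry.read_state();c=optics.capture("wrist")
cv2.imwrite("pics/w1.png",c["color"][:,:,::-1]);print(s["clock"],s["joint_pos"],s["ee_pos"],s["tcp_rot"])
```

```text
0.25 [ 1.19840691e+00  3.13618516e-01  4.55935491e-02  1.30361156e+00
 -2.80610864e-06  1.43119201e+00] [0.13257995 0.55928699 0.23087754] [[ 2.30688263e-01 -3.03085185e-04 -9.73027663e-01]
 [ 9.73027355e-01 -7.83631184e-04  2.30688433e-01]
 [-8.32413066e-04 -9.99999647e-01  1.14135659e-04]]
```

View pics/w1.png

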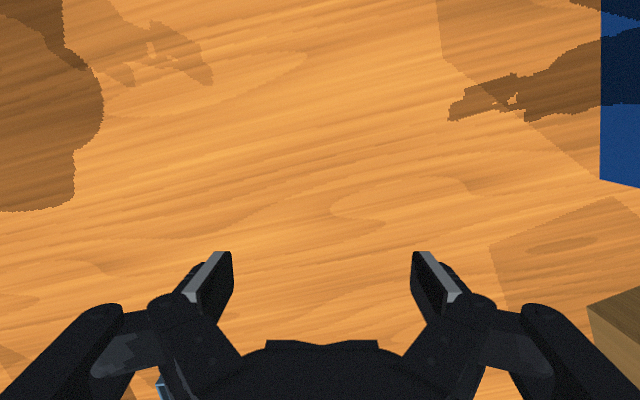

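The call was refused and the arm did not move. I'll give every key in each row.

{"name": "step_arm", "arguments": {
  "increments": [
    {"dx": -0.006, "dy": 0, "dz": -0.016, "rx": 0, "ry": 0, "rz": 0},
    {"dx": -0.0115, "dy": 0, "dz": -0.0325, "rx": 0, "ry": 0, "rz": 0}
  ],
  "jaw": 100
}}

```text
clock: 0.5
ee_pos: [0.1754, 0.5314, 0.2311]
tcp_rot: [[0.227, -0.0, -0.974], [0.974, 0.0, 0.227], [0.0, -1.0, 0.0]]
contact_force: [0.9, 1.3, 0.5]
width: 0.0858
```

{"name": "step_arm", "arguments": {
  "increments": [
    {"dx": -0.0115, "dy": 0, "dz": -0.0325, "rx": 0, "ry": 0, "rz": 0},
    {"dx": -0.0115, "dy": 0, "dz": -0.0325, "rx": 0, "ry": 0, "rz": 0},
    {"dx": -0.0115, "dy": 0, "dz": -0.0325, "rx": 0, "ry": 0, "rz": 0},
    {"dx": -0.0115, "dy": 0, "dz": -0.0325, "rx": 0, "ry": 0, "rz": 0},
    {"dx": -0.0115, "dy": 0, "dz": -0.0325, "rx": 0, "ry": 0, "rz": 0},
    {"dx": -0.0115, "dy": 0, "dz": -0.0325, "rx": 0, "ry": 0, "rz": 0},
    {"dx": -0.0115, "dy": 0, "dz": -0.0325, "rx": 0, "ry": 0, "rz": 0},
    {"dx": -0.0115, "dy": 0, "dz": -0.0325, "rx": 0, "ry": 0, "rz": 0},
    {"dx": -0.0115, "dy": 0, "dz": -0.0325, "rx": 0, "ry": 0, "rz": 0},
    {"dx": -0.0115, "dy": 0, "dz": -0.0325, "rx": 0, "ry": 0, "rz": 0},
    {"dx": -0.0115, "dy": 0, "dz": -0.0325, "rx": 0, "ry": 0, "rz": 0},
    {"dx": -0.0115, "dy": 0, "dz": -0.0325, "rx": 0, "ry": 0, "rz": 0},
    {"dx": -0.0115, "dy": 0, "dz": -0.0325, "rx": 0, "ry": 0, "rz": 0},
    {"dx": -0.008, "dy": 0, "dz": -0.025, "rx": 0, "ry": 0, "rz": 0},
    {"dx": -0.006, "dy": 0, "dz": -0.015, "rx": 0, "ry": 0, "rz": 0},
    {"dx": 0, "dy": 0, "dz": 0, "rx": 0, "ry": 0, "rz": 0}
  ],
  "jaw": 100
}}

```text
clock: 2.1
ee_pos: [0.5896, 0.2635, 0.2307]
tcp_rot: [[0.234, -0.0, -0.972], [0.972, -0.0, 0.234], [-0.0, -1.0, 0.0]]
contact_force: [-0.5, 1.0, -0.2]
width: 0.0854
```

Run:
```python
from h import *
s=telemetry.read_state();c=optics.capture("wrist")
np.set_printoptions(precision=4,suppress=True)
cv2.imwrite("pics/w2.png",c["color"][:,:,::-1]);print(s["clock"],s["joint_pos"],s["ee_pos"],s["tcp_rot"])
hsv=cv2.cvtColor(c["color"],cv2.COLOR_RGB2HSV);H,S,V=cv2.split(hsv)
for b in blobs(((H<5)|(H>172))&(S>180)&(V>60),60): print(cen(b),cv2.boundingRect(b),onz(c,[cen(b)],.123,s)[0])
```

```text
2.1 [ 0.2962  0.4567  0.256   1.3705 -0.0003  0.532 ] [0.5896 0.2635 0.2307] [[ 0.2336 -0.0003 -0.9723]
 [ 0.9723 -0.0004  0.2336]
 [-0.0004 -1.      0.0002]]
[367.9738 322.6164] (355, 306, 28, 34) [0.7219 0.2799 0.123 ]
[236.372  259.6026] (222, 246, 24, 32) [0.6263 0.1751 0.123 ]
[317.9894 209.9212] (303, 193, 31, 34) [0.5973 0.2597 0.123 ]
```

View pics/w2.png

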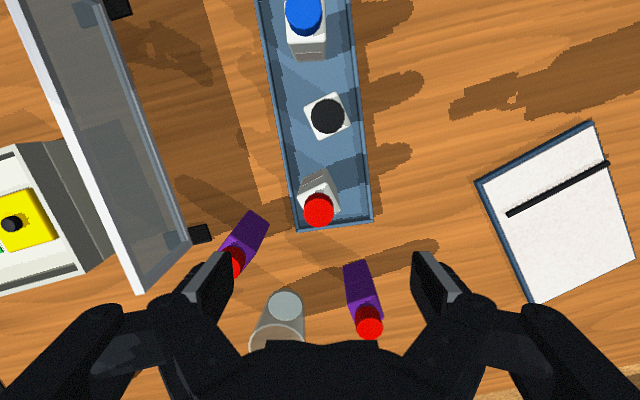

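The wrist view shows the sample cap at (318,210), which casts to (0.597, 0.260). The black cap is at (327,116), blue at (303,15), and the purple decoys are at (240,265) and (368,327). Next I'll enlarge the sample to get its yaw.

Run:
```python
import cv2
a=cv2.imread("pics/w2.png")[160:240,270:370]; cv2.imwrite("pics/w2c.png",cv2.resize(a,None,fx=7,fy=7,interpolation=cv2.INTER_CUBIC))
```

```text
(no output)
```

View pics/w2c.png

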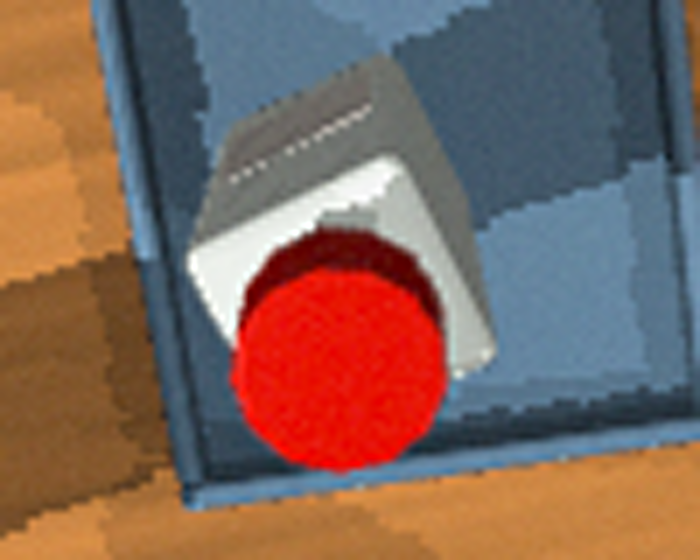

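Run:
```python
from h import *
np.set_printoptions(precision=4,suppress=True)
s=telemetry.read_state();c=optics.capture("wrist")
f=lambda x,y:(270+(x-3)/7,160+(y-3)/7)
P=onz(c,[f(190,257),f(397,158),f(497,352)],.095,s);print(P)
e=P[1]-P[0];g=P[2]-P[1]
print("edges",np.hypot(*e[:2]),np.hypot(*g[:2]),"yaws",np.arctan2(e[1],e[0])%(np.pi/2),np.arctan2(g[1],g[0])%(np.pi/2),"centre",(P[0]+P[2])/2)
x=s["tcp_rot"][:,0];print("tool yaw",np.arctan2(x[1],x[0]))
# tray corner check: spare_b cap
hsv=cv2.cvtColor(c["color"],cv2.COLOR_RGB2HSV)
print("black cap",onz(c,[(327,116)],.123,s),"blue",onz(c,[(303,13)],.123,s))
```

```text
[[0.5863 0.2417 0.095 ]
 [0.5795 0.2726 0.095 ]
 [0.6095 0.2798 0.095 ]]
edges 0.03160091135269996 0.030918444394081195 yaws 0.21942245022455076 0.2361532280294531 centre [0.5979 0.2608 0.095 ]
tool yaw 1.3362797877249548
black cap [[0.5208 0.2865 0.123 ]] blue [[0.4447 0.2861 0.123 ]]
```

Sample yaw is about 0.23 rad (mod 90°) and its centre is (0.5975, 0.260). The body top edges measure about 31 mm, which fits 34 mm with bevels. I'll turn the jaws to yaw 1.80 so they close on flat sides without a finger towards the black-capped bottle.

{"name": "step_arm", "arguments": {
  "increments": [
    {"dx": 0, "dy": 0, "dz": 0, "rx": 0, "ry": -0.116, "rz": 0},
    {"dx": 0, "dy": 0, "dz": 0, "rx": 0, "ry": -0.116, "rz": 0},
    {"dx": 0, "dy": 0, "dz": 0, "rx": 0, "ry": -0.116, "rz": 0},
    {"dx": 0, "dy": 0, "dz": 0, "rx": 0, "ry": -0.116, "rz": 0},
    {"dx": -0.005, "dy": 0, "dz": -0.007, "rx": 0, "ry": 0, "rz": 0},
    {"dx": 0, "dy": 0.02, "dz": 0, "rx": 0, "ry": 0, "rz": 0},
    {"dx": 0, "dy": 0, "dz": 0, "rx": 0, "ry": 0, "rz": 0},
    {"dx": 0, "dy": 0, "dz": 0, "rx": 0, "ry": 0, "rz": 0}
  ],
  "jaw": 75
}}

```text
clock: 3.0
ee_pos: [0.5954, 0.2625, 0.2112]
tcp_rot: [[-0.228, -0.001, -0.974], [0.974, -0.0, -0.228], [0.0, -1.0, 0.001]]
contact_force: [0.1, 0.4, -0.7]
width: 0.0641
```

Run:
```python
from h import *
s=telemetry.read_state();c=optics.capture("wrist")
np.set_printoptions(precision=4,suppress=True)
cv2.imwrite("pics/w3.png",c["color"][:,:,::-1]);print(s["clock"],s["ee_pos"],s["tcp_rot"],s["width"])
hsv=cv2.cvtColor(c["color"],cv2.COLOR_RGB2HSV);H,S,V=cv2.split(hsv)
for b in blobs(((H<5)|(H>172))&(S>200)&(V>150),60): print(cen(b),cv2.boundingRect(b),onz(c,[cen(b)],.123,s)[0])
```

```text
3.0 [0.5954 0.2625 0.2112] [[-0.2284 -0.0014 -0.9736]
 [ 0.9736 -0.0002 -0.2284]
 [ 0.0001 -1.      0.0014]] 0.06408156290334842
[306.4127 338.0029] (293, 333, 26, 12) [0.7216 0.2789 0.123 ]
[191.0381 221.4216] (176, 207, 31, 30) [0.6317 0.1624 0.123 ]
[314.5713 210.2367] (299, 195, 33, 32) [0.5993 0.2589 0.123 ]
```

View pics/w3.png

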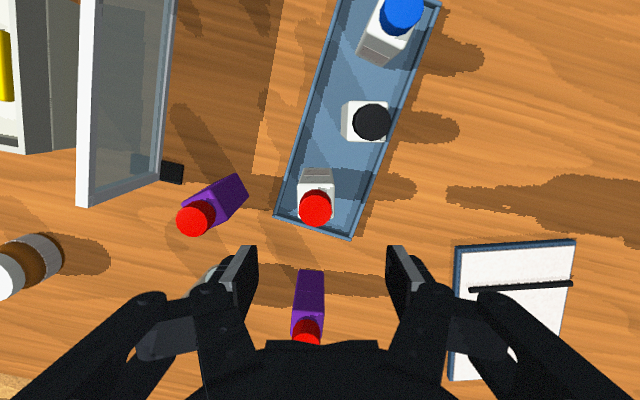

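The bottle is now square to the jaws and almost centred between them (cap at (315,210)). It needs a small shift, then I descend to TCP z = 0.059, which leaves the gripper body 9 mm above the cap.

{"name": "step_arm", "arguments": {
  "increments": [
    {"dx": -0.0035, "dy": 0, "dz": -0.002, "rx": 0, "ry": 0, "rz": 0},
    {"dx": 0, "dy": 0.02, "dz": 0, "rx": 0, "ry": 0, "rz": 0},
    {"dx": 0, "dy": 0.03, "dz": 0, "rx": 0, "ry": 0, "rz": 0},
    {"dx": 0, "dy": 0.03, "dz": 0, "rx": 0, "ry": 0, "rz": 0},
    {"dx": 0, "dy": 0.025, "dz": 0, "rx": 0, "ry": 0, "rz": 0},
    {"dx": 0, "dy": 0.02, "dz": 0, "rx": 0, "ry": 0, "rz": 0},
    {"dx": 0, "dy": 0.015, "dz": 0, "rx": 0, "ry": 0, "rz": 0},
    {"dx": 0, "dy": 0.007, "dz": 0, "rx": 0, "ry": 0, "rz": 0},
    {"dx": 0, "dy": 0.005, "dz": 0, "rx": 0, "ry": 0, "rz": 0},
    {"dx": 0, "dy": 0, "dz": 0, "rx": 0, "ry": 0, "rz": 0},
    {"dx": 0, "dy": 0, "dz": 0, "rx": 0, "ry": 0, "rz": 0}
  ]
}}

```text
clock: 4.15
ee_pos: [0.5995, 0.2595, 0.0603]
tcp_rot: [[-0.229, 0.001, -0.973], [0.973, 0.001, -0.229], [0.0, -1.0, -0.002]]
contact_force: [-0.5, -0.6, 0.1]
width: 0.0642
```

Run:
```python
from h import *
s=telemetry.read_state();c=optics.capture("wrist")
np.set_printoptions(precision=4,suppress=True)
cv2.imwrite("pics/w4.png",c["color"][:,:,::-1]);print(s["clock"],s["ee_pos"],s["contact_force"],s["width"])
hsv=cv2.cvtColor(c["color"],cv2.COLOR_RGB2HSV);H,S,V=cv2.split(hsv)
for b in blobs(((H<5)|(H>172))&(S>200)&(V>100),100): print(cen(b),cv2.boundingRect(b),onz(c,[cen(b)],.123,s)[0])
```

```text
4.15 [0.5995 0.2595 0.0603] [-0.4591 -0.584   0.1059] 0.06424460845201986
[ 44.6688 332.9789] (0, 290, 102, 94) [0.6176 0.1722 0.123 ]
[316.9877 311.2325] (276, 274, 82, 71) [0.5886 0.2567 0.123 ]
```

View pics/w4.png

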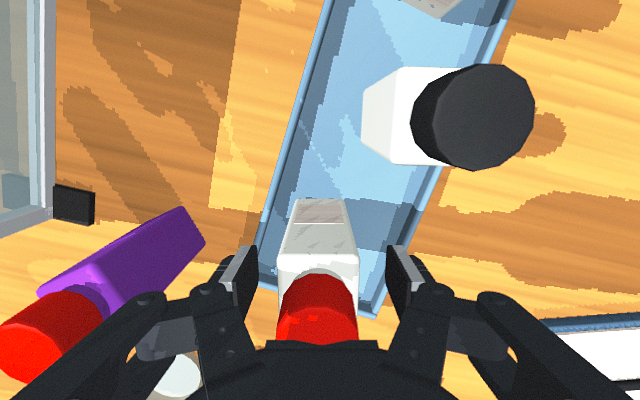

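The bottle stands squarely between the pads, with its body edges at u≈278 to 358 and the fingers at 257 and 387. I'll close on it.

{"name": "step_arm", "arguments": {
  "increments": [
    {"dx": 0, "dy": 0, "dz": 0, "rx": 0, "ry": 0, "rz": 0},
    {"dx": 0, "dy": 0, "dz": 0, "rx": 0, "ry": 0, "rz": 0},
    {"dx": 0, "dy": 0, "dz": 0, "rx": 0, "ry": 0, "rz": 0},
    {"dx": 0, "dy": 0, "dz": 0, "rx": 0, "ry": 0, "rz": 0},
    {"dx": 0, "dy": 0, "dz": 0, "rx": 0, "ry": 0, "rz": 0},
    {"dx": 0, "dy": 0, "dz": 0, "rx": 0, "ry": 0, "rz": 0},
    {"dx": 0, "dy": 0, "dz": 0, "rx": 0, "ry": 0, "rz": 0},
    {"dx": 0, "dy": 0, "dz": 0, "rx": 0, "ry": 0, "rz": 0},
    {"dx": 0, "dy": 0, "dz": 0, "rx": 0, "ry": 0, "rz": 0},
    {"dx": 0, "dy": 0, "dz": 0, "rx": 0, "ry": 0, "rz": 0}
  ],
  "jaw": 0,
  "newtons": 40
}}

```text
clock: 5.2
ee_pos: [0.5993, 0.2593, 0.06]
tcp_rot: [[-0.229, 0.001, -0.973], [0.973, 0.0, -0.229], [-0.0, -1.0, -0.001]]
contact_force: [-0.4, -1.6, 6.0]
width: 0.0339
```

Gripped at width 33.9 mm, which matches the 34 mm body. Lifting.

{"name": "step_arm", "arguments": {
  "increments": [
    {"dx": 0, "dy": -0.005, "dz": 0, "rx": 0, "ry": 0, "rz": 0},
    {"dx": 0, "dy": -0.01, "dz": 0, "rx": 0, "ry": 0, "rz": 0},
    {"dx": 0, "dy": -0.02, "dz": 0, "rx": 0, "ry": 0, "rz": 0},
    {"dx": 0, "dy": -0.025, "dz": 0, "rx": 0, "ry": 0, "rz": 0},
    {"dx": 0, "dy": -0.025, "dz": 0, "rx": 0, "ry": 0, "rz": 0},
    {"dx": 0, "dy": -0.025, "dz": 0, "rx": 0, "ry": 0, "rz": 0},
    {"dx": 0, "dy": -0.025, "dz": 0, "rx": 0, "ry": 0, "rz": 0},
    {"dx": 0, "dy": -0.02, "dz": 0, "rx": 0, "ry": 0, "rz": 0},
    {"dx": 0, "dy": -0.01, "dz": 0, "rx": 0, "ry": 0, "rz": 0},
    {"dx": 0, "dy": -0.005, "dz": 0, "rx": 0, "ry": 0, "rz": 0},
    {"dx": 0, "dy": 0, "dz": 0, "rx": 0, "ry": 0, "rz": 0},
    {"dx": 0, "dy": 0, "dz": 0, "rx": 0, "ry": 0, "rz": 0}
  ]
}}

```text
clock: 6.4
ee_pos: [0.5983, 0.2592, 0.228]
tcp_rot: [[-0.229, -0.002, -0.973], [0.973, -0.0, -0.229], [0.0, -1.0, 0.002]]
contact_force: [-0.4, -0.4, -1.2]
width: 0.0336
```

Run:
```python
from h import *
np.set_printoptions(precision=4,suppress=True)
s=telemetry.read_state();print(s["clock"],s["ee_pos"],s["contact_force"],s["width"])
cs=optics.capture("scene"); ct=optics.capture("top")
for n,c in(("s5",cs),("t5",ct)): cv2.imwrite(f"pics/{n}.png",c["color"][:,:,::-1])
# reader: green outer corners, glass dark, cover centres
hsv=cv2.cvtColor(ct["color"],cv2.COLOR_RGB2HSV);H,S,V=cv2.split(hsv)
g=blobs((H>45)&(H<80)&(S>100)&(V>50),100)
for b in g:
    r=cv2.minAreaRect(b);P=onz(ct,cv2.boxPoints(r),.045);print("green",cen(b),P.mean(0),[ (np.arctan2(*(P[(i+1)%4]-P[i])[1::-1])) for i in range(4)],[np.linalg.norm(P[(i+1)%4]-P[i]) for i in range(4)])
y=[onz(ct,[cen(b)],.057)[0] for b in blobs((H>20)&(H<30)&(S>200)&(V>130),300)]
print("yel",y)
```

```text
6.4 [0.5983 0.2592 0.228 ] [-0.4149 -0.4003 -1.2153] 0.033596241794908804
green [391.5911 213.4475] [ 0.5538 -0.1651  0.045 ] [np.float64(-1.4910641107877036), np.float64(-3.0943720449338925), np.float64(1.6492495613816474), np.float64(0.05596310845884726)] [np.float64(0.05748179288573378), np.float64(0.05741414492168083), np.float64(0.056978028436161836), np.float64(0.057327123570137445)]
yel [array([ 0.5494, -0.0847,  0.057 ]), array([ 0.5562, -0.2444,  0.057 ])]
```

View pics/s5.png

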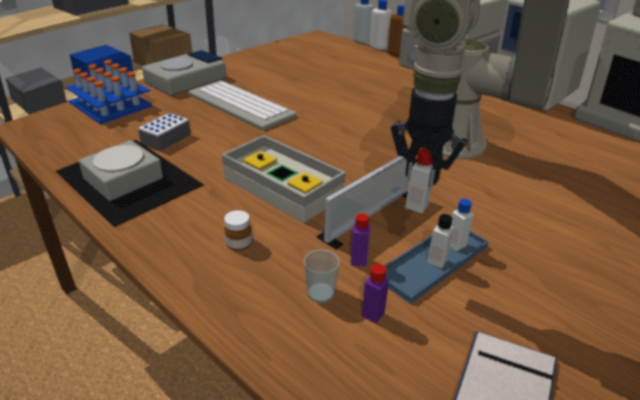

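View pics/t5.png

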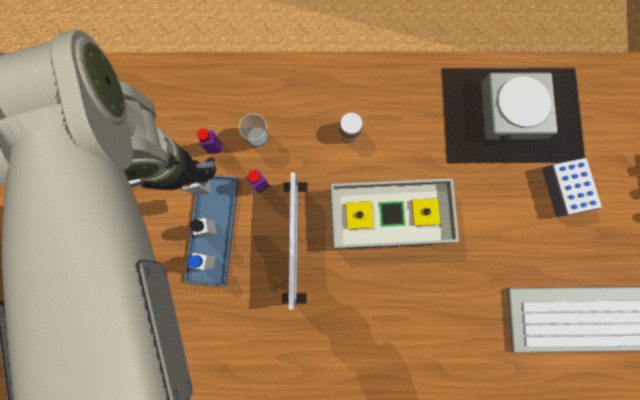

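The sample is held upright with its base near z ≈ 0.173, and the spares have not moved. The top view puts the window at (0.5535, −0.1645) with reader yaw about 0.045. I'll turn to jaw yaw 1.616 and cross the screen.

{"name": "step_arm", "arguments": {
  "increments": [
    {"dx": 0, "dy": 0, "dz": 0, "rx": 0, "ry": 0.062, "rz": 0},
    {"dx": 0, "dy": 0, "dz": 0, "rx": 0, "ry": 0.062, "rz": 0},
    {"dx": 0, "dy": 0, "dz": 0, "rx": 0, "ry": 0.062, "rz": 0},
    {"dx": -0.012, "dy": 0, "dz": 0.002, "rx": 0, "ry": 0, "rz": 0},
    {"dx": -0.025, "dy": 0, "dz": 0.004, "rx": 0, "ry": 0, "rz": 0},
    {"dx": -0.032, "dy": 0, "dz": 0.005, "rx": 0, "ry": 0, "rz": 0},
    {"dx": -0.032, "dy": 0, "dz": 0.005, "rx": 0, "ry": 0, "rz": 0},
    {"dx": -0.032, "dy": 0, "dz": 0.005, "rx": 0, "ry": 0, "rz": 0},
    {"dx": -0.032, "dy": 0, "dz": 0.005, "rx": 0, "ry": 0, "rz": 0},
    {"dx": -0.032, "dy": 0, "dz": 0.005, "rx": 0, "ry": 0, "rz": 0},
    {"dx": -0.032, "dy": 0, "dz": 0.005, "rx": 0, "ry": 0, "rz": 0},
    {"dx": -0.032, "dy": 0, "dz": 0.005, "rx": 0, "ry": 0, "rz": 0},
    {"dx": -0.032, "dy": 0, "dz": 0.005, "rx": 0, "ry": 0, "rz": 0},
    {"dx": -0.032, "dy": 0, "dz": 0.005, "rx": 0, "ry": 0, "rz": 0},
    {"dx": -0.032, "dy": 0, "dz": 0.005, "rx": 0, "ry": 0, "rz": 0},
    {"dx": -0.032, "dy": 0, "dz": 0.005, "rx": 0, "ry": 0, "rz": 0},
    {"dx": -0.022, "dy": 0, "dz": 0.003, "rx": 0, "ry": 0, "rz": 0},
    {"dx": -0.01, "dy": 0, "dz": 0, "rx": 0, "ry": 0, "rz": 0},
    {"dx": 0, "dy": 0, "dz": 0, "rx": 0, "ry": 0, "rz": 0}
  ]
}}

```text
clock: 8.4
ee_pos: [0.5534, -0.1655, 0.2289]
tcp_rot: [[-0.044, -0.0, -0.999], [0.999, 0.0, -0.044], [0.0, -1.0, 0.0]]
contact_force: [0.5, 0.8, -1.3]
width: 0.0333
```

Run:
```python
from h import *
np.set_printoptions(precision=4,suppress=True)
s=telemetry.read_state();c=optics.capture("wrist");print(s["clock"],s["ee_pos"],s["tcp_rot"],s["contact_force"],s["width"])
cv2.imwrite("pics/w6.png",c["color"][:,:,::-1])
c=optics.capture("scene");cv2.imwrite("pics/s6.png",cv2.resize(c["color"][100:300,200:450,::-1],None,fx=3,fy=3,interpolation=cv2.INTER_CUBIC))
```

```text
8.4 [ 0.5534 -0.1655  0.2289] [[-0.0436 -0.0005 -0.999 ]
 [ 0.999   0.0003 -0.0436]
 [ 0.0004 -1.      0.0005]] [ 0.4544  0.7606 -1.2626] 0.03334970807586799
```

View pics/w6.png

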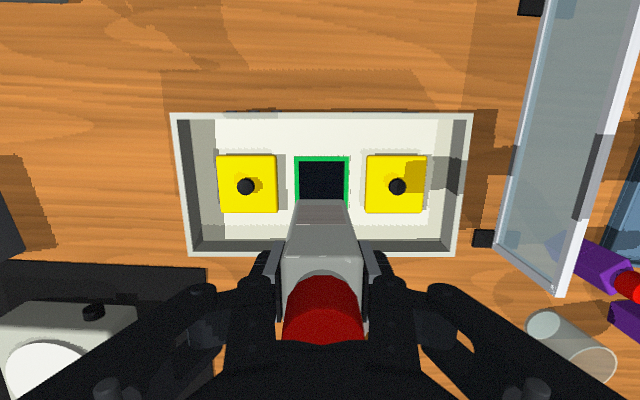

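View pics/s6.png

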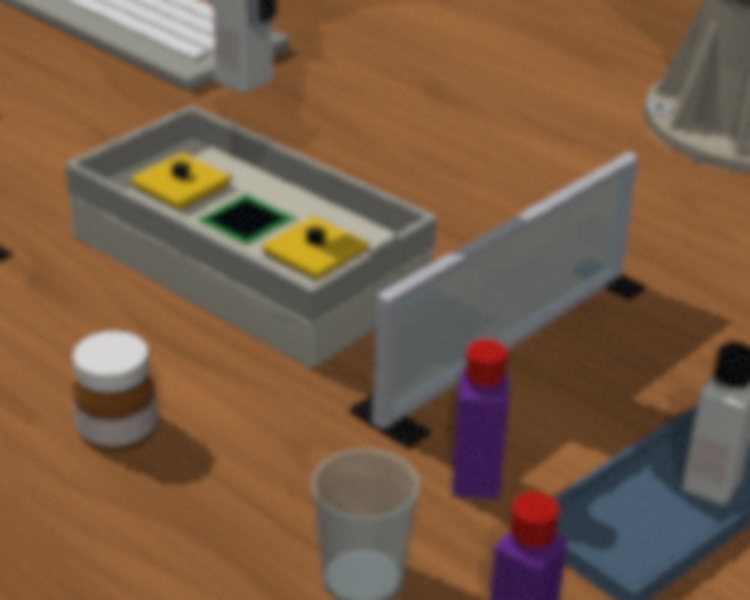

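The wrist view shows the bottle over the reader. Its near base edge is at (297..348, 200), the green window lies just behind it, and the yellow covers are at (247,184) and (396,184). Now I'll measure the bottle relative to the window in this same view.

Run:
```python
from h import *
np.set_printoptions(precision=4,suppress=True)
s=telemetry.read_state();c=optics.capture("wrist")
im=c["color"];hsv=cv2.cvtColor(im,cv2.COLOR_RGB2HSV);H,S,V=cv2.split(hsv)
Y=[]
for b in blobs((H>20)&(H<32)&(S>180)&(V>100),800):
    P=onz(c,cv2.boxPoints(cv2.minAreaRect(b)),.057,s);Y.append(P.mean(0));print("yel",P.mean(0),[np.linalg.norm(P[i]-P[i-1]) for i in range(4)])
d=Y[0]-Y[1]; print("mid",(Y[0]+Y[1])/2,"sep",np.linalg.norm(d),"yaw",np.arctan2(d[1],d[0])%(np.pi/2))
m=(H>45)&(H<85)&(S>100)&(V>50)
ys,xs=np.nonzero(m);print("green",xs.min(),xs.max(),ys.min(),ys.max())
row=170; g=xs[ys==row];print(g.min(),g.max(),onz(c,[((g.min()+g.max())/2,row)],.045,s), onz(c,[(g.min()-.5,row),(g.max()+.5,row)],.045,s))
col=ys[xs==322];print("top edge",onz(c,[(322,col.min()-.5)],.045,s))
cv2.imwrite("pics/w7.png",cv2.resize(im[145:295,260:390,::-1],None,fx=4,fy=4,interpolation=cv2.INTER_CUBIC))
```

```text
yel [ 0.5499 -0.0848  0.057 ] [np.float64(0.06262020100959387), np.float64(0.06402590049521682), np.float64(0.06296470557419136), np.float64(0.06751003429789822)]
yel [ 0.5571 -0.2444  0.057 ] [np.float64(0.06296828777037795), np.float64(0.06505397813238813), np.float64(0.06261845918713667), np.float64(0.06859274218164264)]
mid [ 0.5535 -0.1646  0.057 ] sep 0.15979110813208314 yaw 0.04461565566354464
green 292 347 156 206
293 346 [[ 0.5401 -0.165   0.045 ]] [[ 0.5415 -0.1947  0.045 ]
 [ 0.5388 -0.1353  0.045 ]]
top edge [[ 0.5241 -0.163   0.045 ]]
```

View pics/w7.png

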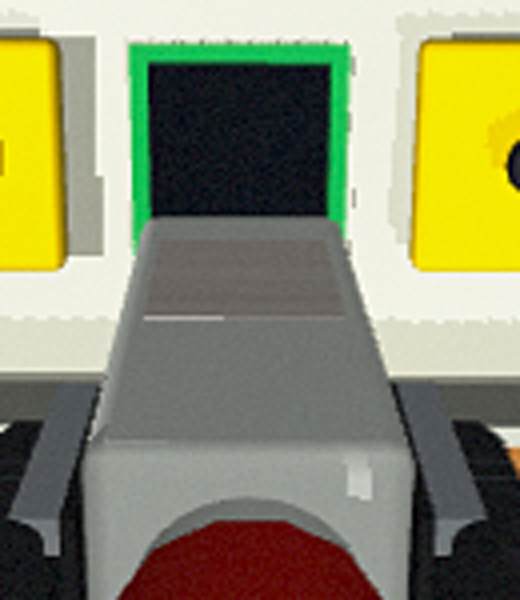

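Run:
```python
from h import *
np.set_printoptions(precision=4,suppress=True)
s=telemetry.read_state();c=optics.capture("wrist")
f=lambda x,y:(260+(x-1.5)/4,145+(y-1.5)/4)
for b in (.168,.171,.174,.177):
    L=onz(c,[f(145,217),f(343,217)],b,s);T=onz(c,[f(85,447),f(411,447)],b+.09,s)
    for P in(L,T): print(b,P[:,:2].ravel(),"w",np.linalg.norm(P[1]-P[0]),"mid",P.mean(0)[:2],"centre",P.mean(0)[:2]+.017*np.array([.999,.044]))
print(s["ee_pos"])
```

```text
0.168 [ 0.5406 -0.1806  0.539  -0.1457] w 0.034955807962252665 mid [ 0.5398 -0.1632] centre [ 0.5568 -0.1624]
0.168 [ 0.541  -0.1796  0.5394 -0.1455] w 0.03410334831256587 mid [ 0.5402 -0.1626] centre [ 0.5572 -0.1618]
0.171 [ 0.5397 -0.1804  0.5382 -0.146 ] w 0.03444287517983028 mid [ 0.539  -0.1632] centre [ 0.5559 -0.1625]
0.171 [ 0.5395 -0.1792  0.538  -0.1461] w 0.033209394804898255 mid [ 0.5387 -0.1627] centre [ 0.5557 -0.1619]
0.174 [ 0.5389 -0.1802  0.5374 -0.1463] w 0.03392994239740789 mid [ 0.5381 -0.1632] centre [ 0.5551 -0.1625]
0.174 [ 0.538  -0.1789  0.5365 -0.1466] w 0.03231544129723068 mid [ 0.5373 -0.1627] centre [ 0.5542 -0.162 ]
0.177 [ 0.5381 -0.18    0.5366 -0.1466] w 0.03341700961498548 mid [ 0.5373 -0.1633] centre [ 0.5543 -0.1625]
0.177 [ 0.5365 -0.1785  0.5351 -0.1471] w 0.031421487789563066 mid [ 0.5358 -0.1628] centre [ 0.5528 -0.162 ]
[ 0.5538 -0.1632  0.2291]
```

Run:
```python
from h import *
np.set_printoptions(precision=4,suppress=True)
f=lambda x,y:(260+(x-1.5)/4,145+(y-1.5)/4)
E=[];B=[];W=[]
for i in range(8):
    s=telemetry.read_state();c=optics.capture("wrist")
    hsv=cv2.cvtColor(c["color"],cv2.COLOR_RGB2HSV);H,S,V=cv2.split(hsv)
    Y=[onz(c,cv2.boxPoints(cv2.minAreaRect(b)),.057,s).mean(0) for b in blobs((H>20)&(H<32)&(S>180)&(V>100),800)]
    W.append((Y[0]+Y[1])/2);E.append(s["ee_pos"])
    b=s["ee_pos"][2]-.055
    L=onz(c,[f(145,217),f(343,217)],b,s);T=onz(c,[f(85,447),f(411,447)],b+.09,s)
    B.append((L.mean(0)+T.mean(0))/2+np.array([.017,.0008,0]))
E,B,W=map(np.array,(E,B,W))
print(E.mean(0),E.std(0));print(B.mean(0),W.mean(0),"move",W.mean(0)-B.mean(0), s["clock"])
```

```text
[ 0.554  -0.1632  0.2293] [0.0001 0.0003 0.    ]
[ 0.5549 -0.1622  0.2193] [ 0.5534 -0.1648  0.057 ] move [-0.0016 -0.0026 -0.1623] 8.95
```

The bottle and TCP agree with the window to within 1 to 3 mm. I'll shift by (−1, −2) mm and descend, stopping slightly high to check.

{"name": "step_arm", "arguments": {
  "increments": [
    {"dx": -0.002, "dy": 0, "dz": 0.001, "rx": 0, "ry": 0, "rz": 0},
    {"dx": 0, "dy": 0.01, "dz": 0, "rx": 0, "ry": 0, "rz": 0},
    {"dx": 0, "dy": 0.02, "dz": 0, "rx": 0, "ry": 0, "rz": 0},
    {"dx": 0, "dy": 0.02, "dz": 0, "rx": 0, "ry": 0, "rz": 0},
    {"dx": 0, "dy": 0.02, "dz": 0, "rx": 0, "ry": 0, "rz": 0},
    {"dx": 0, "dy": 0.015, "dz": 0, "rx": 0, "ry": 0, "rz": 0},
    {"dx": 0, "dy": 0.012, "dz": 0, "rx": 0, "ry": 0, "rz": 0},
    {"dx": 0, "dy": 0.008, "dz": 0, "rx": 0, "ry": 0, "rz": 0},
    {"dx": 0, "dy": 0.005, "dz": 0, "rx": 0, "ry": 0, "rz": 0},
    {"dx": 0, "dy": 0.003, "dz": 0, "rx": 0, "ry": 0, "rz": 0},
    {"dx": 0, "dy": 0, "dz": 0, "rx": 0, "ry": 0, "rz": 0},
    {"dx": 0, "dy": 0, "dz": 0, "rx": 0, "ry": 0, "rz": 0},
    {"dx": 0, "dy": 0, "dz": 0, "rx": 0, "ry": 0, "rz": 0},
    {"dx": 0, "dy": 0, "dz": 0, "rx": 0, "ry": 0, "rz": 0}
  ]
}}

```text
clock: 10.4
ee_pos: [0.5533, -0.1663, 0.1167]
tcp_rot: [[-0.045, 0.001, -0.999], [0.999, -0.0, -0.045], [-0.0, -1.0, -0.001]]
contact_force: [-0.1, 0.3, -1.7]
width: 0.0337
```

Run:
```python
from h import *
np.set_printoptions(precision=4,suppress=True)
s=telemetry.read_state();c=optics.capture("wrist");print(s["clock"],s["ee_pos"],s["tcp_rot"],s["contact_force"],s["width"])
cv2.imwrite("pics/w8.png",cv2.resize(c["color"][110:300,220:420,::-1],None,fx=3,fy=3,interpolation=cv2.INTER_CUBIC))
c=optics.capture("scene");cv2.imwrite("pics/s8.png",cv2.resize(c["color"][90:230,200:360,::-1],None,fx=4,fy=4,interpolation=cv2.INTER_CUBIC))
```

```text
10.4 [ 0.5533 -0.1663  0.1167] [[-0.0452  0.0008 -0.999 ]
 [ 0.999  -0.0002 -0.0452]
 [-0.0003 -1.     -0.0008]] [-0.0699  0.3394 -1.6982] 0.033710546964511326
```

View pics/w8.png

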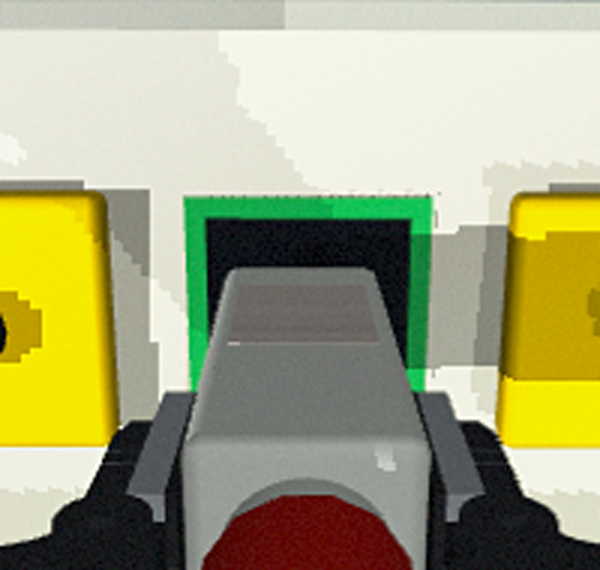

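View pics/s8.png

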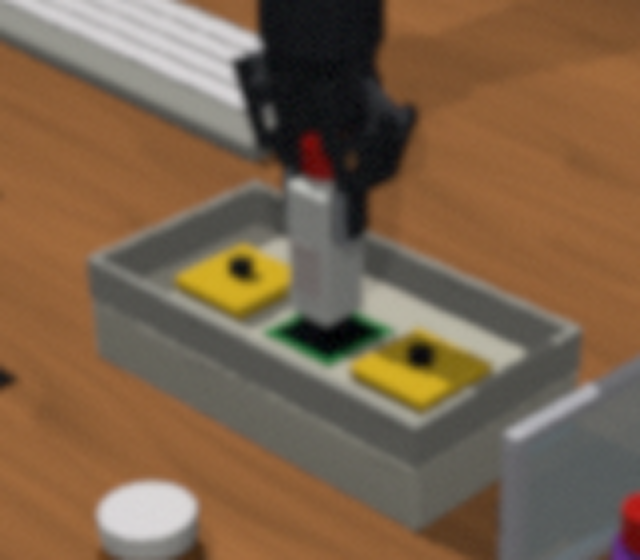

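Run:
```python
from h import *
np.set_printoptions(precision=4,suppress=True)
f=lambda x,y:(220+(x-1)/3,110+(y-1)/3)
A=[]
for i in range(4):
    s=telemetry.read_state();c=optics.capture("wrist");b=s["ee_pos"][2]-.055
    L=onz(c,[f(225,268),f(379,268)],b,s);T=onz(c,[f(184,438),f(431,438)],b+.09,s)
    g=onz(c,[f(184,197),f(433,197),f(207,218),f(410,218)],.045,s)
    u=np.array([.999,.0446,0])
    A.append(np.r_[s["ee_pos"],(L.mean(0)+.017*u)[:2],(T.mean(0)+.017*u)[:2],(g[2:].mean(0)+.025*u)[:2],np.linalg.norm(g[3]-g[2]),np.linalg.norm(g[1]-g[0]),np.linalg.norm(L[1]-L[0])])
print(np.array(A))
# scene: base height by corner of bottle? crop (327,322) nearest lower corner
```

```text
[[ 0.5532 -0.1663  0.1166  0.5547 -0.1658  0.5533 -0.1648  0.5545 -0.1642
   0.0495  0.0603  0.0352]
 [ 0.5531 -0.1662  0.1165  0.5546 -0.1657  0.5532 -0.1647  0.5544 -0.1642
   0.0494  0.0603  0.0352]
 [ 0.5531 -0.1662  0.1164  0.5545 -0.1657  0.5531 -0.1647  0.5543 -0.1642
   0.0494  0.0602  0.0352]
 [ 0.5531 -0.1662  0.1164  0.5545 -0.1657  0.5531 -0.1647  0.5543 -0.1642
   0.0494  0.0602  0.0352]]
```

The window minus bottle offset is about +1.3 mm in y and about 0 in x. I'll correct that and drop 6 mm to a gap of about 10.5 mm.

{"name": "step_arm", "arguments": {
  "increments": [
    {"dx": 0.0013, "dy": 0.003, "dz": 0, "rx": 0, "ry": 0, "rz": 0},
    {"dx": 0, "dy": 0.003, "dz": 0, "rx": 0, "ry": 0, "rz": 0},
    {"dx": 0, "dy": 0, "dz": 0, "rx": 0, "ry": 0, "rz": 0},
    {"dx": 0, "dy": 0, "dz": 0, "rx": 0, "ry": 0, "rz": 0},
    {"dx": 0, "dy": 0, "dz": 0, "rx": 0, "ry": 0, "rz": 0},
    {"dx": 0, "dy": 0, "dz": 0, "rx": 0, "ry": 0, "rz": 0},
    {"dx": 0, "dy": 0, "dz": 0, "rx": 0, "ry": 0, "rz": 0},
    {"dx": 0, "dy": 0, "dz": 0, "rx": 0, "ry": 0, "rz": 0}
  ]
}}

```text
clock: 11.5
ee_pos: [0.553, -0.1649, 0.1104]
tcp_rot: [[-0.045, 0.0, -0.999], [0.999, 0.0, -0.045], [0.0, -1.0, -0.0]]
contact_force: [-0.1, 0.3, -0.7]
width: 0.0337
```

Run:
```python
from h import *
np.set_printoptions(precision=4,suppress=True)
s=telemetry.read_state();c=optics.capture("wrist");print(s["clock"],s["ee_pos"],s["tcp_rot"],s["contact_force"],s["width"],abs(s["dq"]).max())
cv2.imwrite("pics/w9.png",cv2.resize(c["color"][110:300,220:420,::-1],None,fx=3,fy=3,interpolation=cv2.INTER_CUBIC))
c=optics.capture("scene");cv2.imwrite("pics/s9.png",cv2.resize(c["color"][125:190,250:320,::-1],None,fx=8,fy=8,interpolation=cv2.INTER_CUBIC))
K=np.array([[c["fx"],0,c["cx"]],[0,c["fy"],c["cy"]],[0,0,1]])
for b in (.05,.055,.06):
    a=.0446;R=np.array([[np.cos(a),-np.sin(a)],[np.sin(a),np.cos(a)]])
    P=[np.r_[np.array([.5537,-.1645])+R@np.array([i,j])*.0165,b] for i,j in((1,-1),(1,1),(-1,1))]
    p=cv2.projectPoints(np.array(P),c["rvec"],c["tvec"],K,c["distortion"])[0].reshape(-1,2)
    print(b,((p-[250,125])*8+3.5).round(0).tolist())
```

```text
11.5 [ 0.553  -0.1649  0.1104] [[-0.0452  0.0002 -0.999 ]
 [ 0.999   0.     -0.0452]
 [ 0.     -1.     -0.0002]] [-0.0534  0.2507 -0.7126] 0.03366560828010011 0.002353499264498152
0.05 [[179.0, 373.0], [253.0, 410.0], [326.0, 370.0]]
0.055 [[178.0, 359.0], [253.0, 396.0], [326.0, 356.0]]
0.06 [[178.0, 345.0], [252.0, 382.0], [326.0, 343.0]]
```

View pics/w9.png

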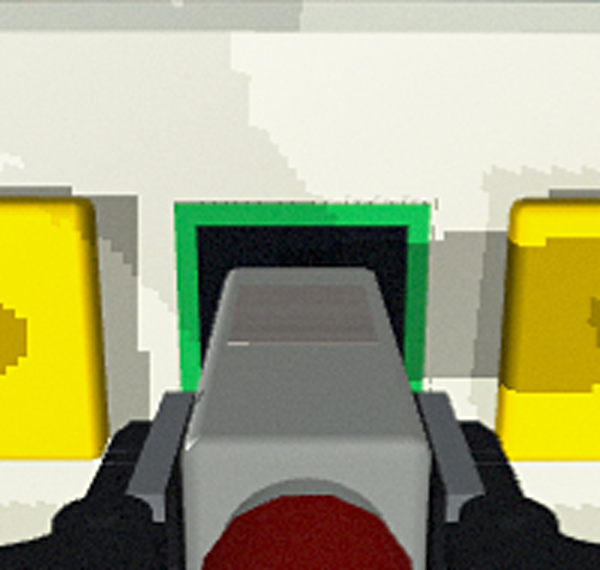

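View pics/s9.png

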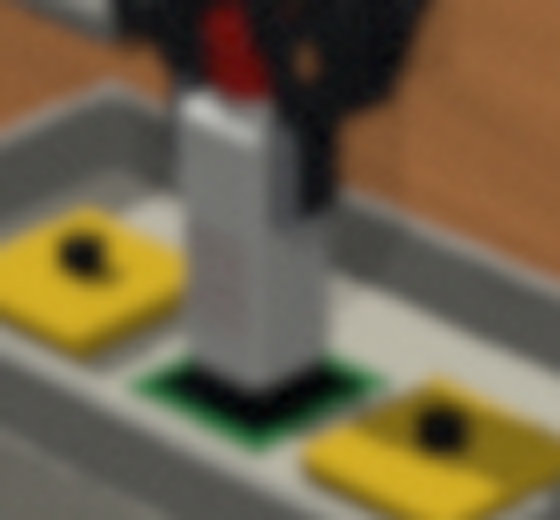

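The independent scene view has the bottle's lowest corner at crop (258,392). The prediction is (253,396) for a base at 0.055 m, so the gap is about 10 mm. In the wrist view the base mid-line is at 301.5 and the window mid-line at 302. The arm is at rest, so I'm handing in.

Run:
```python
from workcell import r
print(r.finish_job())
```

```text
the job is handed in; nothing more can be done
None
```

I took the red-capped off-white bottle from the tray and left the two purple look-alikes alone. It crossed the splash screen with its base at about 0.17 m, and I handed in with it still held over the middle, green-framed window. No verdict was reported.

**Last checks, all consistent with the task:**
- **Grip:** finger opening was 33.7 mm on the 34 mm body.
- **Centring:** the TCP was at (0.553, −0.165), against a measured window centre of (0.5535, −0.1647). The wrist view showed the base centred sideways to well under 1 mm. Front to back, I estimate it is within about 2 mm.
- **Angle:** the tool's yaw matched the reader's measured yaw of about 0.045 rad to within 0.001 rad. I checked the tool's yaw, not the bottle's own angle.
- **Height:** the base was about 10 mm above the glass, from both the grasp height and the scene view.
- **Contact:** the force reading was under 1 N at the end, and the arm was at rest.

**Disagreements:**
- The first move call was refused as invalid input, and the arm did not move. I resent it with every key filled in.
- TCP readings differed by 1–2 mm just after moves, so I measured the bottle against the window in the same picture.
- The base edge measured 35.2 mm instead of 34 mm in one wrist view, which I put down to blur.

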